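# Set the vials in their holder cups

### The job

Get the vials seafast: take the small white bottle out of the middle-sized grey cup and stand it in the rectangular steel dish, then stand each of the three orange vials in the cup of its size - the largest in the widest cup, the middle one in the middle cup, the smallest in the narrowest. Everything must end upright, down on the floor of its cup or dish. Knock nothing over, and leave the brown dropper bottle and the blue-capped bottle where they are.

Things in the scene. Friction and masses are not known exactly. Their poses are not given: they have to be found in the camera images.
- vial_small: the smallest of the three amber (orange) dispensing vials with white caps: 50 mm tall over all, cap 33 mm in diameter and 16 mm high, body 28 mm in diameter; origin at the centre of its underside, z axis up. It starts standing on the work top.
- vial_medium: the middle-sized of the three amber (orange) dispensing vials with white caps: 71 mm tall over all, cap 42 mm in diameter and 16 mm high, body 38 mm in diameter; origin at the centre of its underside, z axis up. It starts standing on the work top.
- vial_large: the largest of the three amber (orange) dispensing vials with white caps: 88 mm tall over all, cap 50 mm in diameter and 16 mm high, body 46 mm in diameter; origin at the centre of its underside, z axis up. It starts standing on the work top.
- cup_small: the narrowest of three round grey open cups on dark rubber feet, fixed to the work top: well 44 mm in inner diameter, outside 56 mm (66 mm over the foot), rim 20.5 mm above the work top, inner floor 4 mm above it; origin at the centre of its underside, z axis up.
- cup_medium: the middle-sized of three round grey open cups on dark rubber feet, fixed to the work top: well 54 mm in inner diameter, outside 66 mm (76 mm over the foot), rim 20.5 mm above the work top, inner floor 4 mm above it; origin at the centre of its underside, z axis up. The small white bottle stands in it at the start.
- cup_large: the widest of three round grey open cups on dark rubber feet, fixed to the work top: well 66 mm in inner diameter, outside 78 mm (88 mm over the foot), rim 20.5 mm above the work top, inner floor 4 mm above it; origin at the centre of its underside, z axis up.
- white_bottle: small white tablet bottle with a white screw cap, 55 mm tall, body 32 mm in diameter with a sloping shoulder, cap 26 mm in diameter on the top 16 mm; origin at the centre of its underside, z axis up. It starts standing upright in the middle-sized cup.
- returns_dish: shallow rectangular open dark steel dish, fixed to the work top: 80 mm along its x by 70 mm along its y, 18 mm high, walls 4 mm thick, inside 72 by 62 mm, inner floor 4 mm above the work top; origin at the centre of its underside, z axis up. It starts empty.
- dropper: brown dropper bottle with a black top, 33 mm wide and 76 mm tall, loose bystander; origin at the centre of its underside, z axis up.
- blue_cap_bottle: white bottle with a blue cap, 52 mm in diameter and 85 mm tall, loose bystander; origin at the centre of its underside, z axis up.
Mind the look-alikes: they are no part of the job. Leave any green look-alike of the cup_large alone. What is shaped like the returns_dish but turquoise is not meant.

How it is judged (in metres and radians):
At the end, for the whole second after the job is handed in: Each vial is in the cup of its size (centres within 13, 14, 16 mm for small, medium, large), underside under 9 mm above the cup's; the white bottle in the dish (within 26 mm in its x, 21 mm in its y), underside under 10 mm above the dish's; all upright within 0.15 rad, at rest (under 20 mm/s) (horizontal distance between vial_small and cup_small below 0.013 m and z of vial_small in the frame of cup_small below 0.009 m and angle between each of vial_small, vial_medium, vial_large, white_bottle's own z axis and vertical below 0.15 rad and horizontal distance between vial_medium and cup_medium below 0.014 m and z of vial_medium in the frame of cup_medium below 0.009 m and horizontal distance between vial_large and cup_large below 0.016 m and z of vial_large in the frame of cup_large below 0.009 m and x of white_bottle in the frame of returns_dish between -0.026 and 0.026 m and y of white_bottle in the frame of returns_dish between -0.021 and 0.021 m and z of white_bottle in the frame of returns_dish below 0.01 m and linear speed of each of white_bottle, vial_small, vial_medium, vial_large below 0.02 m/s); the robot touches nothing.
It fails at once if a vial or bottle is knocked over (angle between any of white_bottle, vial_small, vial_medium, vial_large, dropper, blue_cap_bottle's own z axis and vertical above 0.7 rad).
It fails at once if the dropper bottle or the blue-capped bottle is moved by more than 25 mm (distance of any of dropper, blue_cap_bottle from where it was at the start of the episode above 0.025 m).
It also fails if it takes over 96 s, if anything falls off the work surface, if the arm or the gripper's body presses on something with over 40 N, if the wrist force passes 120 N, or if a joint passes its speed limit or range.

### The arm

A 7-joint arm with a two-finger parallel gripper is mounted at the origin on a cart in front of the work surface, level with it; the furniture and walls round the work are solid. World frame = base frame: x ahead of the robot, y to its left, z up, the work surface at z = 0. Lengths are in mm, angles in rad, forces in N, time in s.
With the tool pointing down it reaches from about 425 to 875 mm from the base axis. Payload 4.7 kg.
Tool frame: the origin (TCP) lies on the centre line of the jaws, within the pads' length; the fingertips stand 11 mm ahead of it and the grasp point (between the pads) lies 8 mm behind it; z points along the fingers, y is the line along which they close (so a half turn about z gives the same grasp; the last joint's range is limited). The gripper opens to 85 mm and grips with 20 to 120 N. Pads are 22 mm wide; open, the fingers measure 114 mm over their backs; the gripper's body (76 mm by 85 mm) begins 54 mm behind the grasp point. The pads swing forward as they close: fully open they stand 13 mm farther back than shut.
Start: joints at [1.316, 0.321, -0.07, 1.45, 0.023, 1.371, -0.057], TCP at [172.603, -626.683, 242.349] pointing down, gripper open.
Joint ranges: [-2.86, 2.86], [-0.3, 2.09], [-1.38, 1.24], [0.06, 2.45], [-1.56, 4.7], [0.09, 2.05], [-2.69, 2.69]. Speed limits (rad/s): [2.57, 2.57, 3.14, 3.14, 3.14, 3.14, 3.14].

### API

Orientations are given as a rotation vector (axis times angle).
In Python, from workcell import readout, optics, manip gives the robot as it stands. The module is installed in compiled form; this text tells all that it offers.
- The arm moves only by the tool carry_out, never from a script. Its argument "moves" is a list of rows, each an object of numbers: "dx", "dy", "dz": the shift along the tool's x, y, z in m; "roll": the turn about the tool's z in rad. A call has 1 to 12 rows; each row is the pose to reach, as a shift and turn from the pose commanded when the call began, along the tool's axes at that moment; what a row does not reach only later rows make up. A row lasts 1/12 s, in which the tool goes at most 41.7 mm and 7.16 degrees, less where a joint would pass 70% of its speed; a pose out of reach is approached as far as the arm can. A call with a gripper value outside its range is refused whole. "claw" is the finger opening in m, from 0 to 0.0854, set as the call begins (left out, the last holds). The fingers move at their own pace and stop on an object; "squeeze" is the grip in N (left out, the last holds). Time passes only in rows, so rows that repeat a pose let the fingers close. It gives the time, the measured TCP pose, the force, the opening and the grip force at its end, in the units of the state.
- readout.get_state(): the state, without advancing time (a new reading comes with each control period).
- optics.read_camera(name): name is "side" or "top"; returns the picture (384x512x3 uint8, blue, green, red); there is no depth.
- optics.camera_model(name): a dict with "mtx" (3x3 intrinsics, pixels), "dist_coeffs" ([k1, k2, p1, p2, k3] as OpenCV has them; the pictures are not rectified), "rvec" (rotation vector, rad) and "tvec" (3), from world to camera coordinates, as OpenCV has them. Camera axes: x right, y down, z forward; pixel columns grow to the right and rows downward; lengths in mm; the calibration is good to about 2 mm. A picture is of the moment at which its call begins. camera_model takes no time and is no camera call.
- manip.finish_job(): hands the job in; it is judged then, once.
The state is a dict: "time_s": time; "q": joint angles; "joint_vel": joint speeds; "joint_torque": joint torques, N m; "ee_pos": TCP position; "tool_rot": TCP orientation; "ft_force": force on the tool from outside, world axes, zero at the start; "torque": the same for the moment, N m; "opening": finger opening in mm; "grip_force": force on a finger pad.
Only numpy, scipy, OpenCV 4.12 (cv2) and the standard library are available. Lean on these libraries where they do the work, as an engineer would, in place of code of your own. Each camera call takes 0.05 s, during which the arm holds its last target. There are 200 camera calls.

## Working session

There is one attempt and no reset: what is moved stays moved. The work goes in short steps, Python scripts to look and compute and a tool call to move; the robot and the scene stay as the last step left them, time stands still between calls to the robot, and variables do not carry over. Pictures are saved under pics/ and viewed, at most 14 in all, crops included, and the job is handed in when it is done.

Besides the shell and the picture viewer there is one more tool, called after ">>>" as name(argument=value, ...), one argument or row to a line, values as JSON. carry_out: Moves the arm, as the interface text tells. Its arguments: {"type":"object","properties":{"moves":{"type":"array","items":{"type":"object","properties":{"dx":{"type":"number"},"dy":{"type":"number"},"dz":{"type":"number"},"roll":{"type":"number"}}}},"claw":{"type":"number"},"squeeze":{"type":"number"}},"required":["moves"]}

```bash
mkdir -p pics; python3 - <<'E'
from workcell import readout, optics
import cv2
for n in("top","side"):
    cv2.imwrite(f"pics/{n}0.png",cv2.resize(optics.read_camera(n),(800,600),interpolation=cv2.INTER_CUBIC)); m=optics.camera_model(n); print(m)
print(readout.get_state())
E
```

```text
{'mtx': array([[383.35506427,   0.        , 258.14414962],
       [  0.        , 383.35506427, 197.81907227],
       [  0.        ,   0.        ,   1.        ]]), 'dist_coeffs': array([-0.11002368,  0.        ,  0.        ,  0.        ,  0.        ]), 'rvec': array([ 1.60784623, -2.39884015,  0.45251558]), 'tvec': array([ 278.38881529,  388.90682244, 1041.28251632])}
{'mtx': array([[489.67299621,   0.        , 248.23810673],
       [  0.        , 489.67299621, 195.62315877],
       [  0.        ,   0.        ,   1.        ]]), 'dist_coeffs': array([-0.14119737,  0.        ,  0.        ,  0.        ,  0.        ]), 'rvec': array([ 2.15456948, -0.08761281,  0.03640147]), 'tvec': array([-479.0612836 ,  135.13411332, 1194.22173187])}
{'time_s': 0.1, 'q': array([ 1.31612287,  0.3217522 , -0.07010244,  1.45157692,  0.02260334,
        1.3708188 , -0.05691932]), 'joint_vel': array([ 0.00071276, -0.00080041,  0.0015235 , -0.00241443,  0.0001347 ,
        0.00158675,  0.00010291]), 'joint_torque': array([ 2.76359629e-05, -4.94877934e+01, -3.83912511e-01, -3.15210021e+01,
        1.31102037e-02,  7.43335899e-03,  3.94220012e-05]), 'ee_pos': array([ 172.44323771, -626.21050855,  241.31883739]), 'tool_rot': array([-3.11153993e+00, -4.20727275e-01,  5.16591473e-04]), 'ft_force': array([ 0.06729145, -0.01466791, -0.19172275]), 'torque': array([ 0.05744603, -0.00998703,  0.05709474]), 'grip_force': 0.0, 'opening': 85.30048968954765}
```

View pics/top0.png

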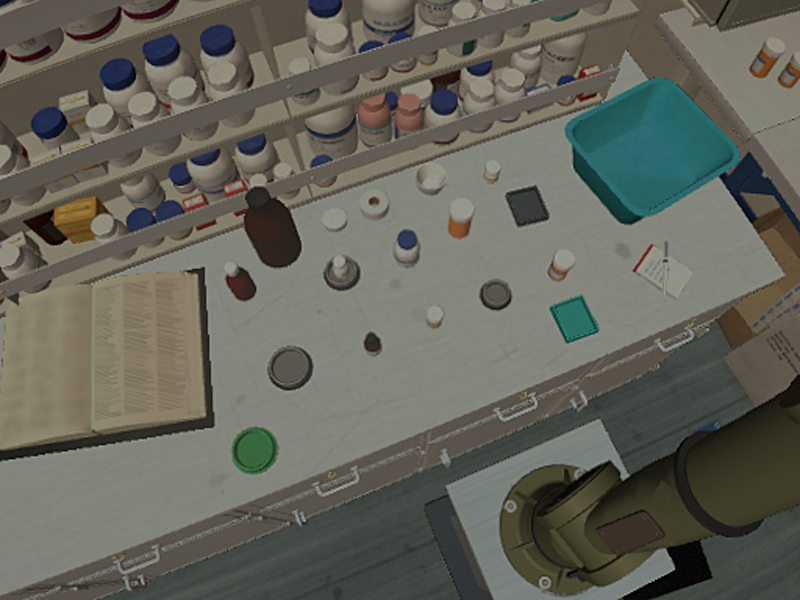

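View pics/side0.png

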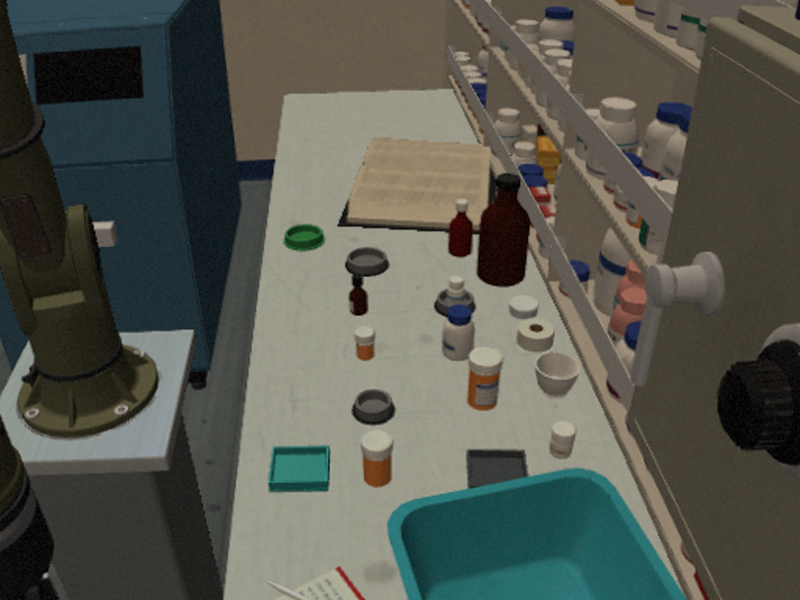

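Candidates (800x600 top view):
- **Orange vials:** large at (460,218), medium at (562,265), small at (435,316). The bottles at (768,58) and (790,68) are on the far counter.
- **Cups:** large is the grey one at (290,367), not the green one at (254,450). Medium is at (341,272), with the white bottle in it. Small is at (496,294).
- **Dish:** the dark one at (528,206), not the turquoise one at (574,318).
- **White bottle:** the one in the cup at (340,264), not the loose one at (491,170).
- **Bystanders:** dropper at (372,343), blue cap at (406,247).

Next is a close crop.

```bash
cat > h.py <<'E'
import numpy as np, cv2
from workcell import readout, optics
def model(n):
    m=optics.camera_model(n); return m["mtx"],m["dist_coeffs"],m["rvec"],m["tvec"]
def ray(n,uv):
    K,d,r,t=model(n); R=cv2.Rodrigues(r)[0]
    p=cv2.undistortPoints(np.array([[uv]],float),K,d)[0,0]
    return -R.T@t, R.T@np.array([p[0],p[1],1])
def at_z(n,uv,z):
    c,v=ray(n,uv); return (c+v*(z-c[2])/v[2])[:2]
def proj(n,P):
    K,d,r,t=model(n); return cv2.projectPoints(np.array(P,float).reshape(-1,1,3),r,t,K,d)[0][:,0]
def circ(x,y,z,rad,k=40):
    a=np.linspace(0,2*np.pi,k); return np.c_[x+rad*np.cos(a),y+rad*np.sin(a),0*a+z]
E
python3 - <<'E'
from h import *
for n,(x0,y0,x1,y1),s in(("top",(165,100,390,265),3.5),("side",(165,145,375,320),3.4)):
    im=optics.read_camera(n); cv2.imwrite(f"pics/{n}_raw.png",im)
    c=cv2.resize(im[y0:y1,x0:x1],None,fx=s,fy=s,interpolation=cv2.INTER_CUBIC)
    c=cv2.convertScaleAbs(c,alpha=1.3)
    for u in range(-(-x0//25)*25,x1,25):
        cv2.line(c,(int((u-x0)*s),0),(int((u-x0)*s),c.shape[0]),(0,255,255),1); cv2.putText(c,str(u),(int((u-x0)*s),10),0,.35,(0,0,255))
    for v in range(-(-y0//25)*25,y1,25):
        cv2.line(c,(0,int((v-y0)*s)),(c.shape[1],int((v-y0)*s)),(0,255,255),1); cv2.putText(c,str(v),(0,int((v-y0)*s)),0,.35,(0,0,255))
    cv2.imwrite(f"pics/{n}_crop.png",c)
E
```

```text
(no output)
```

View pics/top_crop.png

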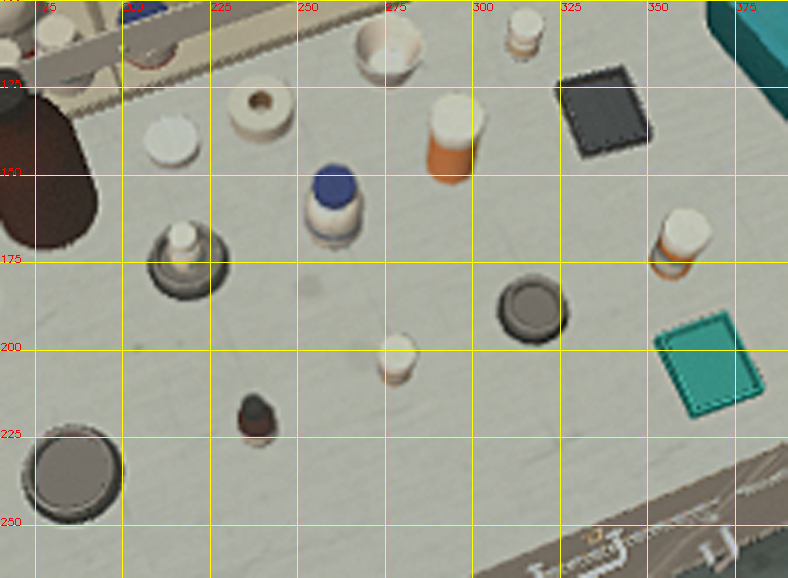

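View pics/side_crop.png

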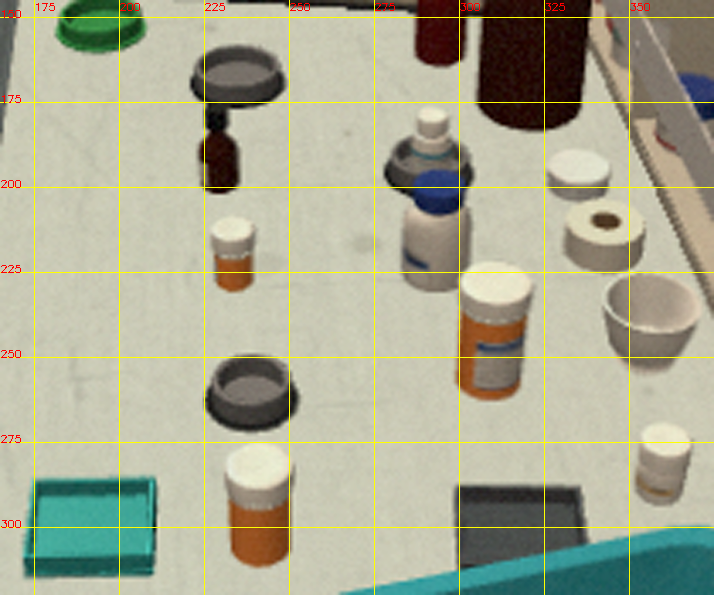

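Both crops confirm the choices. In the top crop (3.5x), the large vial cap is at (458,120), medium at (688,230) and small at (399,354). The cup rims are at (72,469), (189,257) and (534,307), the dark dish is at (604,112), and the white bottle's cap is at (182,234) inside the medium cup.

```bash
python3 - <<'E'
from h import *
from scipy.optimize import least_squares
T=lambda u,v:(165+u/3.5,100+v/3.5); S=lambda u,v:(165+u/3.4,145+v/3.4)
D=dict(vl=(88,25,T(458,120),S(496,280)),vm=(71,21,T(688,230),S(260,462)),vs=(50,16.5,T(399,354),S(233,229)),
cs=(20.5,28,T(534,307),S(253,381)),cl=(20.5,39,T(72,469),S(239,68)),cm=(20.5,33,T(189,257),S(429,157)),
wb=(59,13,T(182,234),S(433,117)),dr=(76,8,T(255,403),S(217,110)),bl=(85,20,T(335,183),S(440,180)))
ims={n:cv2.resize(cv2.imread(f"pics/{n}_raw.png")[y0:y1,x0:x1],None,fx=s,fy=s,interpolation=cv2.INTER_CUBIC) for n,(x0,y0,x1,y1),s in(("top",(165,100,390,265),3.5),("side",(165,145,375,320),3.4))}
def draw(n,P,col):
    p=proj(n,P); x0,y0,s=(165,100,3.5) if n=="top" else (165,145,3.4)
    cv2.polylines(ims[n],[np.int32((p+.5-[x0,y0])*s)],False,col,1)
base=dict(vl=23,vm=19,vs=14,cs=33,cl=44,cm=38,wb=16,dr=16.5,bl=26)
for k,(z,r,t,s) in D.items():
    a,b=at_z("top",t,z),at_z("side",s,z); m=(a+b)/2
    # joint fit of xy in both views
    f=lambda q:np.r_[proj("top",[[*q,z]])[0]-t,proj("side",[[*q,z]])[0]-s]
    m=least_squares(f,m).x
    print(k,a.round(1),b.round(1),m.round(1),np.hypot(*m).round())
    for n in ims: draw(n,circ(*m,z,r),(0,0,255)); draw(n,circ(*m,4 if k=="wb" else 0,base[k]),(0,255,0))
c=[at_z("top",T(*q),18) for q in((556,88),(625,66),(651,136),(584,157))]
print("dish",np.round(c,1).tolist(),np.mean(c,0),[np.linalg.norm(c[i]-c[i-1]).round(1) for i in range(4)])
print("dish side", at_z("side",S(457,489),18),at_z("side",S(580,487),18))
for n in ims: cv2.imwrite(f"pics/{n}_ov.png",ims[n])
E
```

```text
vl [612.5 -76.6] [619.5 -75.1] [617.2 -76.7] 622.0
vm [ 444.5 -222.4] [ 450.2 -219.6] [ 448.4 -221.2] 500.0
vs [441.7  52.7] [447.7  53.1] [445.3  52.6] 448.0
cs [447.  -81.6] [453.4 -86. ] [451.3 -83.9] 459.0
cl [461.4 345.6] [467.5 343. ] [464.6 345.1] 579.0
cm [610.2 184.7] [615.5 182.4] [613.6 183.8] 640.0
wb [614.9 185.3] [617.3 182.6] [616.5 184.5] 643.0
dr [438.3 183.7] [442.2 181.3] [440.5 183. ] 477.0
bl [597.1  47.4] [601.5  52.7] [599.5  48.8] 601.0
dish [[645.7, -201.1], [643.0, -274.4], [564.1, -261.2], [567.7, -192.0]] [ 605.12199318 -232.18540797] [np.float64(78.5), np.float64(73.4), np.float64(80.0), np.float64(69.3)]
dish side [ 576.32870191 -199.60681879] [ 654.99699206 -205.36662745]
```

View pics/top_ov.png

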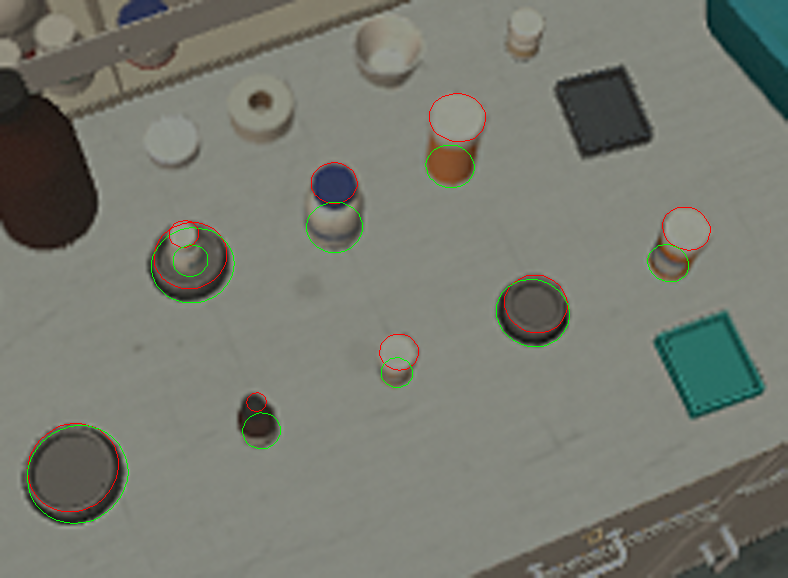

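View pics/side_ov.png

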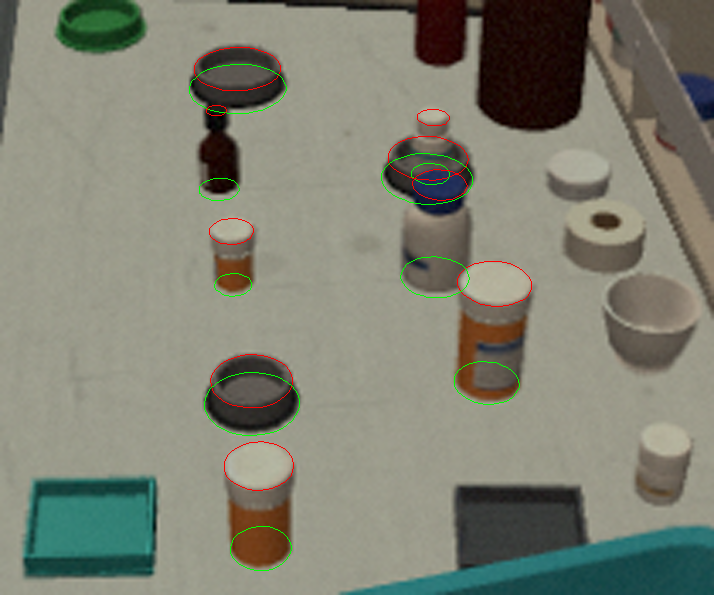

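The overlays fit to within 2–3 mm in both views: red rims and caps sit on their rings, and green bases sit on the feet. Next I check the tall obstacles (bin, brown bottle) and align the tool with the world axes.

```bash
python3 - <<'E'
from h import *
k=1.5625
def tri(t,s):
    A=[];b=[]
    (c1,v1),(c2,v2)=ray("top",np.array(t)/k),ray("side",np.array(s)/k)
    M=np.c_[v1,-v2]; q=np.linalg.lstsq(M,c2-c1,rcond=None)[0]
    return ((c1+q[0]*v1+c2+q[1]*v2)/2).round(),np.linalg.norm(M@q-(c2-c1)).round()
print("bin near",tri((622,190),(395,525)),"bin far",tri((570,130),(590,473)))
print("brown top",tri((257,196),(507,180)),"mortar rim",tri((432,172),(557,362)),"red top",tri((232,267),(461,205)))
print("white loose",tri((492,164),(563,428)), "shelf", at_z("top",np.array((400,172))/k,0))
E
```

```text
bin near (array([ 489., -386.,  112.]), np.float64(64.0)) bin far (array([ 688., -353.,  120.]), np.float64(4.0))
brown top (array([720., 288., 202.]), np.float64(3.0)) mortar rim (array([734., -65.,  60.]), np.float64(2.0)) red top (array([655., 380., 109.]), np.float64(1.0))
white loose (array([ 711., -196.,   48.]), np.float64(4.0)) shelf [799.64499746 -18.02754479]
```

>>> carry_out(
  moves=[
    {"roll":0.12,"dz":-0.01},
    {"roll":0.24,"dz":-0.02},
    {"roll":0.267,"dz":-0.03},
    {"roll":0.267,"dz":-0.03},
  ],
  claw=0.07,
  squeeze=40,
)

```text
$.moves[0]: bad value
```

>>> carry_out(
  moves=[
    {"dx":0,"dy":0,"dz":-0.01,"roll":0.12},
    {"dx":0,"dy":0,"dz":-0.02,"roll":0.24},
    {"dx":0,"dy":0,"dz":-0.03,"roll":0.267},
    {"dx":0,"dy":0,"dz":-0.03,"roll":0.267},
  ],
  claw=0.07,
  squeeze=40,
)

```text
time_s: 0.53
ee_pos: [172.9, -627.5, 274.4]
tool_rot: [3.138, 0.002, 0.001]
ft_force: [0.0, 0.1, 1.3]
opening: 70.3
grip_force: 0.0
```

>>> carry_out(
  moves=[
    {"dx":0.3,"dy":-0.33,"dz":0,"roll":0},
    {"dx":0.3,"dy":-0.33,"dz":0,"roll":0},
    {"dx":0.3,"dy":-0.33,"dz":0,"roll":0},
    {"dx":0.3,"dy":-0.33,"dz":0,"roll":0},
    {"dx":0.3,"dy":-0.33,"dz":0,"roll":0},
    {"dx":0.3,"dy":-0.33,"dz":0,"roll":0},
    {"dx":0.3,"dy":-0.33,"dz":0,"roll":0},
    {"dx":0.3,"dy":-0.33,"dz":0,"roll":0},
    {"dx":0.3,"dy":-0.33,"dz":0,"roll":0},
    {"dx":0.3,"dy":-0.33,"dz":0,"roll":0},
    {"dx":0.3,"dy":-0.33,"dz":0,"roll":0},
    {"dx":0.3,"dy":-0.33,"dz":0,"roll":0},
  ],
)

```text
time_s: 1.53
ee_pos: [477.0, -288.1, 271.9]
tool_rot: [-3.138, -0.024, -0.004]
ft_force: [-0.1, 0.3, -0.1]
opening: 70.1
grip_force: 0.0
```

>>> carry_out(
  moves=[
    {"dx":0.144,"dy":-0.481,"dz":0,"roll":0},
    {"dx":0.144,"dy":-0.481,"dz":0,"roll":0},
    {"dx":0.144,"dy":-0.481,"dz":0,"roll":0},
    {"dx":0.144,"dy":-0.481,"dz":0,"roll":0},
    {"dx":0.144,"dy":-0.481,"dz":0,"roll":0},
    {"dx":0.144,"dy":-0.481,"dz":0,"roll":0},
    {"dx":0.144,"dy":-0.481,"dz":0,"roll":0},
    {"dx":0.144,"dy":-0.481,"dz":0,"roll":0},
    {"dx":0.144,"dy":-0.481,"dz":0,"roll":0},
    {"dx":0.144,"dy":-0.481,"dz":0,"roll":0},
    {"dx":0.144,"dy":-0.481,"dz":0,"roll":0},
    {"dx":0.144,"dy":-0.481,"dz":0,"roll":0},
  ],
)

```text
time_s: 2.53
ee_pos: [614.8, 184.3, 271.6]
tool_rot: [3.141, 0.003, -0.001]
ft_force: [0.5, -0.5, 0.5]
opening: 69.8
grip_force: 0.0
```

>>> carry_out(
  moves=[
    {"dx":0,"dy":0,"dz":0.04,"roll":0},
    {"dx":0,"dy":0,"dz":0.08,"roll":0},
    {"dx":0,"dy":0,"dz":0.12,"roll":0},
    {"dx":0,"dy":0,"dz":0.15,"roll":0},
    {"dx":0,"dy":0,"dz":0.17,"roll":0},
    {"dx":0,"dy":0,"dz":0.18,"roll":0},
    {"dx":0,"dy":0,"dz":0.18,"roll":0},
  ],
)

```text
time_s: 3.12
ee_pos: [612.7, 182.0, 89.1]
tool_rot: [3.14, 0.004, -0.008]
ft_force: [-0.2, -0.3, 0.4]
opening: 70.3
grip_force: 0.0
```

```bash
cat >> h.py <<'E'
def look(name,P,half=45,s=4,marks=()):
    """side-by-side crops of both cameras round world point P; marks: world polylines"""
    out=[]
    for n in("top","side"):
        im=optics.read_camera(n); u,v=proj(n,[P])[0].round().astype(int)
        x0=min(max(u-half,0),512-2*half); y0=min(max(v-half,0),384-2*half)
        c=cv2.resize(im[y0:y0+2*half,x0:x0+2*half],None,fx=s,fy=s,interpolation=cv2.INTER_CUBIC)
        c=cv2.convertScaleAbs(c,alpha=1.3)
        for m in marks: cv2.polylines(c,[np.int32((proj(n,m)+.5-[x0,y0])*s)],False,(0,0,255),1)
        out.append(c)
    cv2.imwrite(f"pics/{name}.png",np.hstack(out))
E
python3 - <<'E'
from h import *
s=readout.get_state(); p=s["ee_pos"]; print(p,s["opening"])
x,y,z=p
look("wb1",[x,y,60],marks=[circ(615.5,184,59,13),[[x,y-35,z-11],[x,y+35,z-11]],[[x,y,z],[x,y,z-40]]])
E
```

```text
[612.7082617  182.03775579  89.08101582] 70.27154518441715
```

View pics/wb1.png

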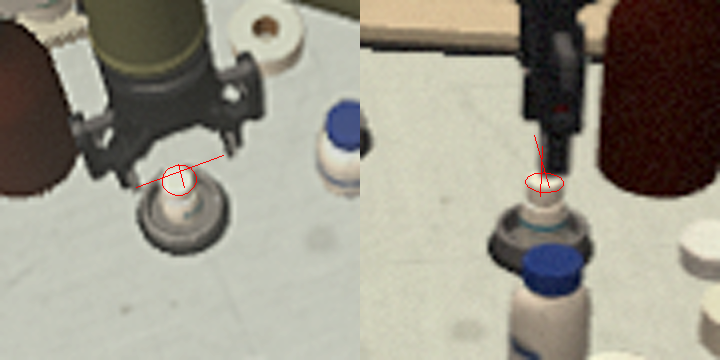

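The fingers straddle the white cap at crop px (181,170) top. The side camera reads about 5 mm high in x against the gripper, so I trust the top view for x. Next: descend and close on the cap.

>>> carry_out(
  moves=[
    {"dx":0.001,"dy":-0.002,"dz":0.015,"roll":0},
    {"dx":0.001,"dy":-0.002,"dz":0.028,"roll":0},
    {"dx":0.001,"dy":-0.002,"dz":0.037,"roll":0},
    {"dx":0.001,"dy":-0.002,"dz":0.037,"roll":0},
    {"dx":0.001,"dy":-0.002,"dz":0.037,"roll":0},
  ],
)

```text
time_s: 3.63
ee_pos: [615.0, 184.9, 54.5]
tool_rot: [3.141, 0.003, -0.002]
ft_force: [0.5, -0.5, -0.8]
opening: 70.0
grip_force: 0.0
```

>>> carry_out(
  moves=[
    {"dx":0,"dy":0,"dz":0,"roll":0},
    {"dx":0,"dy":0,"dz":0,"roll":0},
    {"dx":0,"dy":0,"dz":0,"roll":0},
    {"dx":0,"dy":0,"dz":0,"roll":0},
    {"dx":0,"dy":0,"dz":0,"roll":0},
    {"dx":0,"dy":0,"dz":0,"roll":0},
    {"dx":0,"dy":0,"dz":0,"roll":0},
    {"dx":0,"dy":0,"dz":0,"roll":0},
  ],
  claw=0.015,
)

```text
time_s: 4.3
ee_pos: [616.0, 185.3, 55.9]
tool_rot: [-3.141, -0.003, -0.002]
ft_force: [-0.9, -0.4, 4.1]
opening: 24.5
grip_force: 39.1
```

>>> carry_out(
  moves=[
    {"dx":0,"dy":0,"dz":-0.01,"roll":0},
    {"dx":0,"dy":0,"dz":-0.03,"roll":0},
    {"dx":0,"dy":0,"dz":-0.06,"roll":0},
    {"dx":0,"dy":0,"dz":-0.095,"roll":0},
    {"dx":0,"dy":0,"dz":-0.125,"roll":0},
    {"dx":0,"dy":0,"dz":-0.14,"roll":0},
    {"dx":0,"dy":0,"dz":-0.15,"roll":0},
    {"dx":0,"dy":0,"dz":-0.15,"roll":0},
  ],
)

```text
time_s: 4.97
ee_pos: [616.4, 185.5, 207.8]
tool_rot: [-3.141, -0.003, -0.006]
ft_force: [-0.2, -0.1, -0.7]
opening: 24.6
grip_force: 39.2
```

>>> carry_out(
  moves=[
    {"dx":0,"dy":0.015,"dz":0,"roll":0},
    {"dx":-0.002,"dy":0.045,"dz":0,"roll":0},
    {"dx":-0.003,"dy":0.085,"dz":0,"roll":0},
    {"dx":-0.004,"dy":0.125,"dz":0,"roll":0},
    {"dx":-0.005,"dy":0.165,"dz":0,"roll":0},
    {"dx":-0.006,"dy":0.205,"dz":0,"roll":0},
    {"dx":-0.007,"dy":0.245,"dz":0,"roll":0},
    {"dx":-0.008,"dy":0.285,"dz":0,"roll":0},
    {"dx":-0.009,"dy":0.325,"dz":0,"roll":0},
    {"dx":-0.01,"dy":0.365,"dz":0,"roll":0},
    {"dx":-0.01,"dy":0.4,"dz":0,"roll":0},
    {"dx":-0.01,"dy":0.417,"dz":0,"roll":0},
  ],
)

```text
time_s: 5.97
ee_pos: [603.6, -238.9, 202.6]
tool_rot: [3.14, -0.009, -0.007]
ft_force: [0.2, -1.2, -0.8]
opening: 24.6
grip_force: 39.2
```

>>> carry_out(
  moves=[
    {"dx":0,"dy":0,"dz":0.02,"roll":0},
    {"dx":0,"dy":0,"dz":0.05,"roll":0},
    {"dx":0,"dy":0,"dz":0.075,"roll":0},
    {"dx":0,"dy":0,"dz":0.09,"roll":0},
    {"dx":0,"dy":0,"dz":0.1,"roll":0},
    {"dx":0,"dy":0,"dz":0.1,"roll":0},
    {"dx":0,"dy":0,"dz":0.1,"roll":0},
  ],
)

```text
time_s: 6.55
ee_pos: [606.0, -231.3, 104.6]
tool_rot: [-3.141, -0.004, 0.002]
ft_force: [-0.4, -0.0, 0.3]
opening: 24.6
grip_force: 39.2
```

```bash
python3 - <<'E'
from h import *
s=readout.get_state(); p=s["ee_pos"]; print(p,s["opening"],s["grip_force"])
x,y,z=p
a=np.radians(-5); c=np.array([606,-231.5]); R=np.array([[np.cos(a),-np.sin(a)],[np.sin(a),np.cos(a)]])
q=[[*(c+R@v),18] for v in((-40,-35),(40,-35),(40,35),(-40,35),(-40,-35))]
look("dish1",[x,y,40],marks=[q,[[x,y,z],[x,y,0]]])
E
```

```text
[ 606.00595464 -231.25005189  104.64975376] 24.568579443771014 39.19957101345062
```

View pics/dish1.png

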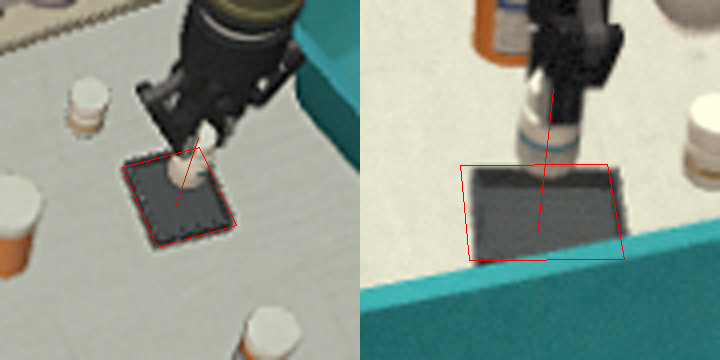

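The bottle hangs upright over the dark dish. The outline fits the dish in the top view at (180,195), and the TCP axis ends mid-dish. Lower and release.

>>> carry_out(
  moves=[
    {"dx":0,"dy":0,"dz":0.015,"roll":0},
    {"dx":0,"dy":0,"dz":0.03,"roll":0},
    {"dx":0,"dy":0,"dz":0.04,"roll":0},
    {"dx":0,"dy":0,"dz":0.046,"roll":0},
    {"dx":0,"dy":0,"dz":0.049,"roll":0},
    {"dx":0,"dy":0,"dz":0.049,"roll":0},
    {"dx":0,"dy":0,"dz":0.049,"roll":0},
  ],
)

```text
time_s: 7.23
ee_pos: [606.9, -232.0, 57.1]
tool_rot: [3.141, 0.003, 0.002]
ft_force: [0.9, -0.2, 0.2]
opening: 24.5
grip_force: 39.2
```

>>> carry_out(
  moves=[
    {"dx":0,"dy":0,"dz":0,"roll":0},
    {"dx":0,"dy":0,"dz":0,"roll":0},
    {"dx":0,"dy":0,"dz":0,"roll":0},
    {"dx":0,"dy":0,"dz":0,"roll":0},
    {"dx":0,"dy":0,"dz":-0.01,"roll":0},
    {"dx":0,"dy":0,"dz":-0.03,"roll":0},
    {"dx":0,"dy":0,"dz":-0.06,"roll":0},
    {"dx":0,"dy":0,"dz":-0.1,"roll":0},
    {"dx":0,"dy":0,"dz":-0.13,"roll":0},
    {"dx":0,"dy":0,"dz":-0.16,"roll":0},
    {"dx":0,"dy":0,"dz":-0.18,"roll":0},
    {"dx":0,"dy":0,"dz":-0.18,"roll":0},
  ],
  claw=0.06,
)

```text
time_s: 8.23
ee_pos: [608.9, -232.3, 243.4]
tool_rot: [3.138, 0.003, 0.015]
ft_force: [0.4, 0.2, 1.1]
opening: 59.9
grip_force: 0.0
```

>>> carry_out(
  moves=[
    {"dx":-0.04,"dy":-0.003,"dz":0,"roll":0},
    {"dx":-0.08,"dy":-0.006,"dz":0,"roll":0},
    {"dx":-0.12,"dy":-0.009,"dz":0,"roll":0},
    {"dx":-0.15,"dy":-0.009,"dz":0.03,"roll":0},
    {"dx":-0.162,"dy":-0.009,"dz":0.06,"roll":0},
    {"dx":-0.162,"dy":-0.009,"dz":0.095,"roll":0},
    {"dx":-0.162,"dy":-0.009,"dz":0.12,"roll":0},
    {"dx":-0.162,"dy":-0.009,"dz":0.145,"roll":0},
    {"dx":-0.162,"dy":-0.009,"dz":0.163,"roll":0},
    {"dx":-0.162,"dy":-0.009,"dz":0.175,"roll":0},
    {"dx":-0.162,"dy":-0.009,"dz":0.181,"roll":0},
    {"dx":-0.162,"dy":-0.009,"dz":0.181,"roll":0},
  ],
  claw=0.075,
)

```text
time_s: 9.23
ee_pos: [443.6, -222.8, 54.4]
tool_rot: [-3.14, -0.003, 0.003]
ft_force: [-0.2, -0.3, 0.0]
opening: 74.8
grip_force: 0.0
```

>>> carry_out(
  moves=[
    {"dx":0,"dy":0,"dz":0,"roll":0},
    {"dx":0,"dy":0,"dz":0,"roll":0},
    {"dx":0,"dy":0,"dz":0,"roll":0},
    {"dx":0,"dy":0,"dz":0,"roll":0},
    {"dx":0,"dy":0,"dz":0,"roll":0},
    {"dx":0,"dy":0,"dz":0,"roll":0},
    {"dx":0,"dy":0,"dz":0,"roll":0},
  ],
  claw=0.03,
)

```text
time_s: 9.82
ee_pos: [445.5, -223.6, 56.7]
tool_rot: [3.14, 0.003, 0.004]
ft_force: [-0.5, 0.3, 6.5]
opening: 41.3
grip_force: 40.2
```

```bash
python3 - <<'E'
from h import *
s=readout.get_state(); p=s["ee_pos"]; print(p,s["opening"],s["grip_force"],s["time_s"])
x,y,z=p
look("vm1",[500,-225,40],half=70,s=2.8,marks=[[[x,y,z],[x,y,0]]])
E
```

```text
[ 445.45495874 -223.6163351    56.72776347] 41.34162200918268 40.1563686132431 9.8167
```

View pics/vm1.png

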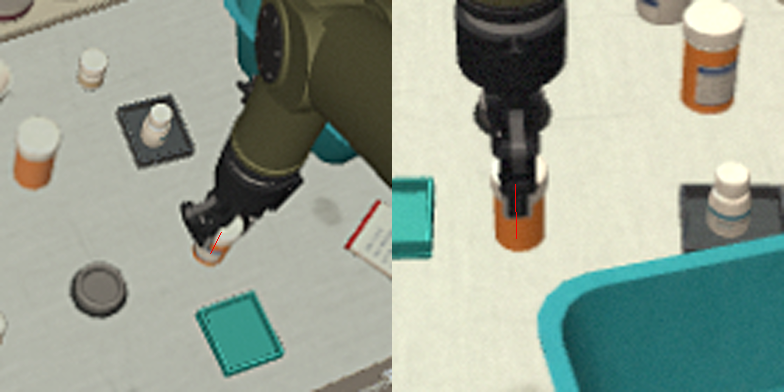

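The white bottle stands in the dish, and the medium vial is gripped with the fingers centred on it at side crop px (518,205). While the cups are unobstructed, I refine their centres by fitting edges along the projected circles.

```bash
cat > fit.py <<'E'
from h import *
from scipy.ndimage import map_coordinates, gaussian_filter
from scipy.optimize import minimize
def fit(n,im,x,y,circs,span=8):
    g=gaussian_filter(cv2.cvtColor(im,cv2.COLOR_BGR2GRAY).astype(float),.8)
    def score(q):
        s=0
        for z,r in circs:
            o=proj(n,circ(*q,z,r+2.5,90)); i=proj(n,circ(*q,z,r-2.5,90))
            a,b=(map_coordinates(g,[p[:,1],p[:,0]],order=1) for p in(o,i))
            s+=np.median(np.abs(a-b))+np.mean(np.abs(a-b))
        return -s
    best=min(((score((x+i,y+j)),x+i,y+j) for i in range(-span,span+1,2) for j in range(-span,span+1,2)))
    r=minimize(score,best[1:],method="Nelder-Mead",options=dict(initial_simplex=[best[1:],(best[1]+1,best[2]),(best[1],best[2]+1)]))
    return r.x.round(1),round(-r.fun,1)
E
python3 - <<'E'
from fit import *
C=dict(cs=(450,-83,28,33),cl=(463,345,39,44),cm=(612,185,33,38))
for n in("top","side"):
    im=optics.read_camera(n)
    for k,(x,y,r,f) in C.items():
        print(n,k,"foot",fit(n,im,x,y,[(1,f)]),"rim+foot",fit(n,im,x,y,[(20.5,r-6),(1,f)]),"in",fit(n,im,x,y,[(20.5,r-6)]))
    for k,x,y,z,r in(("vl",614,-76,88,25),("vs",443,53,50,16.5)): print(n,k,fit(n,im,x,y,[(z,r)]))
E
```

```text
top cs foot (array([451.7, -84.6]), np.float64(96.9)) rim+foot (array([452. , -84.8]), np.float64(114.4)) in (array([443. , -91.4]), np.float64(34.3))
top cl foot (array([464.5, 348.9]), np.float64(102.4)) rim+foot (array([465.1, 348.8]), np.float64(119.5)) in (array([468.4, 339.2]), np.float64(39.9))Traceback (most recent call last):
  File "<stdin>", line 6, in <module>
  File "fit.py", line 14, in fit
    r=minimize(score,best[1:],method="Nelder-Mead",options=dict(initial_simplex=[best[1:],(best[1]+1,best[2]),(best[1],best[2]+1)]))
    res = _minimize_neldermead(fun, x0, args, callback, bounds=bounds,
                               **options)
    fxe = func(xe)
    fx = function(np.copy(x), *(wrapper_args + args))
  File "fit.py", line 9, in score
    o=proj(n,circ(*q,z,r+2.5,90)); i=proj(n,circ(*q,z,r-2.5,90))
                                     ~~~~^^^^^^^^^^^^^^^^^^^^^^^
  File "h.py", line 12, in proj
    K,d,r,t=model(n); return cv2.projectPoints(np.array(P,float).reshape(-1,1,3),r,t,K,d)[0][:,0]
            ~~~~~^^^
  File "h.py", line 4, in model
    m=optics.camera_model(n); return m["mtx"],m["dist_coeffs"],m["rvec"],m["tvec"]
ValueError: time passes only in moves, steps and waits
```

```bash
sed -i 's/^def model/import functools\n@functools.cache\ndef model/' h.py; python3 - <<'E'
from fit import *
C=dict(cs=(450,-83,33),cl=(463,346,44),cm=(612,185,38))
for n in("top","side"):
    im=optics.read_camera(n); cv2.imwrite(f"pics/{n}_raw2.png",im)
    for k,(x,y,f) in C.items(): print(n,k,fit(n,im,x,y,[(1,f)]))
    for k,x,y,z,r in(("vl",614,-76,88,25),("vs",443,53,50,16.5),("wb",606,-232,59,13),("bl",599,49,85,20)): print(n,k,fit(n,im,x,y,[(z,r)]))
E
```

```text
top cs (array([451.7, -84.6]), np.float64(96.8))
top cl (array([464.5, 348.4]), np.float64(102.9))
top cm (array([616.1, 186.9]), np.float64(92.1))
top vl (array([616.5, -74.6]), np.float64(24.1))
top vs (array([445. ,  56.6]), np.float64(30.0))
top wb (array([ 606.9, -229.8]), np.float64(115.6))
top bl (array([595.7,  49.9]), np.float64(90.1))
side cs (array([450.9, -81.6]), np.float64(115.2))
side cl (array([447.8, 344.3]), np.float64(14.4))
side cm (array([615.8, 186.6]), np.float64(86.8))
side vl (array([618.1, -74.5]), np.float64(72.8))
side vs (array([439.1,  44.8]), np.float64(3.5))
side wb (array([ 605.4, -229.5]), np.float64(45.4))
side bl (array([604.3,  50.1]), np.float64(38.8))
```

The fits agree in both cameras: medium cup (616,187), small cup (451,-83), large cup (464.5,348), large vial (617,-74.5). Lift and carry the medium vial.

>>> carry_out(
  moves=[
    {"dx":0,"dy":0,"dz":-0.01,"roll":0},
    {"dx":0,"dy":0,"dz":-0.03,"roll":0},
    {"dx":0,"dy":0,"dz":-0.06,"roll":0},
    {"dx":0,"dy":0,"dz":-0.095,"roll":0},
    {"dx":0,"dy":0,"dz":-0.13,"roll":0},
    {"dx":0.006,"dy":-0.015,"dz":-0.155,"roll":0},
    {"dx":0.016,"dy":-0.04,"dz":-0.17,"roll":0},
    {"dx":0.03,"dy":-0.072,"dz":-0.17,"roll":0},
    {"dx":0.045,"dy":-0.108,"dz":-0.17,"roll":0},
    {"dx":0.06,"dy":-0.144,"dz":-0.17,"roll":0},
    {"dx":0.075,"dy":-0.18,"dz":-0.17,"roll":0},
    {"dx":0.09,"dy":-0.216,"dz":-0.17,"roll":0},
  ],
)

```text
time_s: 11.07
ee_pos: [534.1, -5.5, 226.2]
tool_rot: [3.141, 0.002, 0.001]
ft_force: [-0.0, 0.2, -0.7]
opening: 41.6
grip_force: 40.5
```

>>> carry_out(
  moves=[
    {"dx":0.015,"dy":-0.036,"dz":0,"roll":0},
    {"dx":0.03,"dy":-0.072,"dz":0,"roll":0},
    {"dx":0.045,"dy":-0.108,"dz":0,"roll":0},
    {"dx":0.06,"dy":-0.144,"dz":0,"roll":0},
    {"dx":0.072,"dy":-0.17,"dz":0,"roll":0},
    {"dx":0.078,"dy":-0.185,"dz":0.01,"roll":0},
    {"dx":0.08,"dy":-0.192,"dz":0.03,"roll":0},
    {"dx":0.08,"dy":-0.192,"dz":0.06,"roll":0},
    {"dx":0.08,"dy":-0.192,"dz":0.09,"roll":0},
    {"dx":0.08,"dy":-0.192,"dz":0.115,"roll":0},
    {"dx":0.08,"dy":-0.192,"dz":0.13,"roll":0},
    {"dx":0.08,"dy":-0.192,"dz":0.13,"roll":0},
  ],
)

```text
time_s: 12.07
ee_pos: [611.3, 183.7, 91.7]
tool_rot: [3.14, 0.002, -0.01]
ft_force: [-1.4, -1.0, -0.6]
opening: 41.0
grip_force: 40.5
```

>>> carry_out(
  moves=[
    {"dx":0,"dy":0,"dz":0,"roll":0},
    {"dx":0,"dy":0,"dz":0,"roll":0},
  ],
)

```text
time_s: 12.23
ee_pos: [614.7, 185.6, 97.3]
tool_rot: [-3.141, -0.003, -0.004]
ft_force: [-0.3, 0.5, 0.8]
opening: 40.7
grip_force: 40.5
```

```bash
python3 - <<'E'
from h import *
s=readout.get_state(); p=s["ee_pos"]; print(p,s["opening"],s["grip_force"],s["time_s"])
x,y,z=p
look("vm2",[616,186,40],half=45,s=4,marks=[circ(616,186.8,1,38),circ(616,186.8,20.5,27),circ(x,y,z-55,19)])
E
```

```text
[614.67640278 185.58911736  97.29095475] 40.73534454626464 40.48834204673767 12.2333
```

View pics/vm2.png

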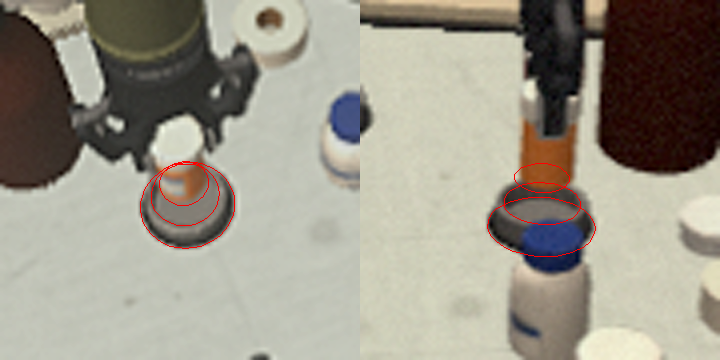

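The vial bottom is centred over the cup, within about 3 mm in both views. Lower and release.

>>> carry_out(
  moves=[
    {"dx":-0.001,"dy":0,"dz":0.01,"roll":0},
    {"dx":-0.001,"dy":0,"dz":0.02,"roll":0},
    {"dx":-0.001,"dy":0,"dz":0.028,"roll":0},
    {"dx":-0.001,"dy":0,"dz":0.033,"roll":0},
    {"dx":-0.001,"dy":0,"dz":0.036,"roll":0},
    {"dx":-0.001,"dy":0,"dz":0.036,"roll":0},
    {"dx":-0.001,"dy":0,"dz":0.036,"roll":0},
  ],
)

```text
time_s: 12.92
ee_pos: [613.0, 184.8, 60.7]
tool_rot: [3.14, 0.002, 0.001]
ft_force: [-3.0, -1.1, 10.7]
opening: 41.0
grip_force: 41.4
```

>>> carry_out(
  moves=[
    {"dx":0,"dy":0,"dz":0,"roll":0},
    {"dx":0,"dy":0,"dz":0,"roll":0},
    {"dx":0,"dy":0,"dz":0,"roll":0},
    {"dx":0,"dy":0,"dz":0,"roll":0},
    {"dx":0,"dy":0,"dz":-0.01,"roll":0},
    {"dx":0,"dy":0,"dz":-0.03,"roll":0},
    {"dx":0,"dy":0,"dz":-0.06,"roll":0},
    {"dx":0,"dy":0,"dz":-0.1,"roll":0},
    {"dx":0,"dy":0,"dz":-0.14,"roll":0},
    {"dx":0,"dy":0,"dz":-0.16,"roll":0},
    {"dx":0,"dy":0,"dz":-0.18,"roll":0},
    {"dx":0,"dy":0,"dz":-0.18,"roll":0},
  ],
  claw=0.065,
)

```text
time_s: 13.92
ee_pos: [614.5, 186.5, 245.1]
tool_rot: [-3.139, -0.003, -0.013]
ft_force: [0.8, 0.0, 0.4]
opening: 65.0
grip_force: 0.0
```

>>> carry_out(
  moves=[
    {"dx":0.002,"dy":0.04,"dz":0,"roll":0},
    {"dx":0.002,"dy":0.08,"dz":0,"roll":0},
    {"dx":0.002,"dy":0.12,"dz":0,"roll":0},
    {"dx":0.002,"dy":0.16,"dz":0,"roll":0},
    {"dx":0.002,"dy":0.2,"dz":0,"roll":0},
    {"dx":0.002,"dy":0.235,"dz":0,"roll":0},
    {"dx":0.002,"dy":0.255,"dz":0,"roll":0},
    {"dx":0.002,"dy":0.261,"dz":0.01,"roll":0},
    {"dx":0.002,"dy":0.261,"dz":0.03,"roll":0},
    {"dx":0.002,"dy":0.261,"dz":0.06,"roll":0},
    {"dx":0.002,"dy":0.261,"dz":0.09,"roll":0},
    {"dx":0.002,"dy":0.261,"dz":0.12,"roll":0},
  ],
  claw=0.083,
)

```text
time_s: 14.92
ee_pos: [614.5, -74.0, 117.3]
tool_rot: [-3.141, -0.006, 0.0]
ft_force: [0.8, -0.1, 0.3]
opening: 82.9
grip_force: 0.0
```

```bash
python3 - <<'E'
from h import *
s=readout.get_state(); p=s["ee_pos"]; print(p,s["opening"],s["time_s"])
x,y,z=p
look("vl1",[616,-20,40],half=70,s=2.8,marks=[circ(617,-74.6,88,25),circ(x,y,88,25)])
E
```

```text
[614.46330354 -74.04986851 117.33931921] 82.91362092285294 14.9167
```

View pics/vl1.png

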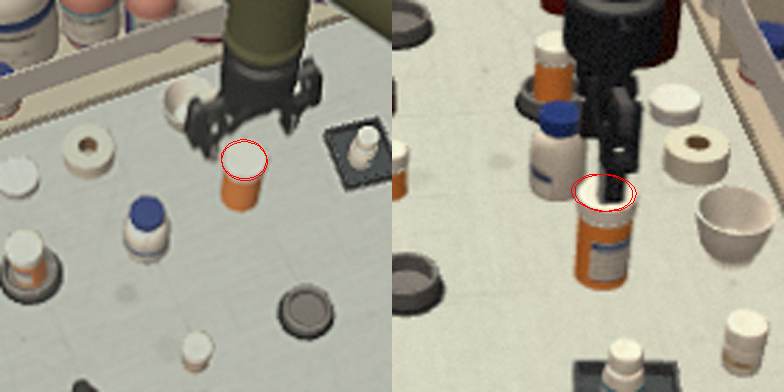

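The medium vial stands in its cup at (28,265). The fingers straddle the large vial but sit about 3 mm too far in +x, so I correct that and close.

>>> carry_out(
  moves=[
    {"dx":-0.003,"dy":0,"dz":0.015,"roll":0},
    {"dx":-0.003,"dy":0,"dz":0.03,"roll":0},
    {"dx":-0.003,"dy":0,"dz":0.041,"roll":0},
    {"dx":-0.003,"dy":0,"dz":0.047,"roll":0},
    {"dx":-0.003,"dy":0,"dz":0.047,"roll":0},
    {"dx":-0.003,"dy":0,"dz":0.047,"roll":0},
  ],
)

```text
time_s: 15.52
ee_pos: [612.4, -75.5, 72.9]
tool_rot: [-3.142, -0.003, -0.001]
ft_force: [-0.5, -0.4, 0.8]
opening: 83.1
grip_force: 0.0
```

>>> carry_out(
  moves=[
    {"dx":0,"dy":0,"dz":0,"roll":0},
    {"dx":0,"dy":0,"dz":0,"roll":0},
    {"dx":0,"dy":0,"dz":0,"roll":0},
    {"dx":0,"dy":0,"dz":0,"roll":0},
    {"dx":0,"dy":0,"dz":0,"roll":0},
    {"dx":0,"dy":0,"dz":0,"roll":0},
    {"dx":0,"dy":0,"dz":0,"roll":0},
  ],
  claw=0.035,
  squeeze=45,
)

```text
time_s: 16.1
ee_pos: [613.0, -75.9, 73.5]
tool_rot: [3.141, 0.003, 0.003]
ft_force: [0.1, 0.2, 5.4]
opening: 48.6
grip_force: 46.8
```

>>> carry_out(
  moves=[
    {"dx":0,"dy":0,"dz":-0.01,"roll":0},
    {"dx":0,"dy":0,"dz":-0.03,"roll":0},
    {"dx":0,"dy":0,"dz":-0.06,"roll":0},
    {"dx":0,"dy":0,"dz":-0.095,"roll":0},
    {"dx":0,"dy":0,"dz":-0.13,"roll":0},
    {"dx":-0.005,"dy":-0.015,"dz":-0.155,"roll":0},
    {"dx":-0.014,"dy":-0.04,"dz":-0.17,"roll":0},
    {"dx":-0.025,"dy":-0.07,"dz":-0.17,"roll":0},
    {"dx":-0.037,"dy":-0.105,"dz":-0.17,"roll":0},
    {"dx":-0.05,"dy":-0.14,"dz":-0.17,"roll":0},
    {"dx":-0.062,"dy":-0.175,"dz":-0.17,"roll":0},
    {"dx":-0.074,"dy":-0.21,"dz":-0.17,"roll":0},
  ],
)

```text
time_s: 17.1
ee_pos: [536.3, 135.2, 242.4]
tool_rot: [3.141, 0.002, -0.001]
ft_force: [0.9, 0.1, -0.4]
opening: 49.2
grip_force: 46.6
```

>>> carry_out(
  moves=[
    {"dx":-0.012,"dy":-0.035,"dz":0,"roll":0},
    {"dx":-0.025,"dy":-0.07,"dz":0,"roll":0},
    {"dx":-0.037,"dy":-0.105,"dz":0,"roll":0},
    {"dx":-0.05,"dy":-0.14,"dz":0,"roll":0},
    {"dx":-0.062,"dy":-0.17,"dz":0,"roll":0},
    {"dx":-0.07,"dy":-0.195,"dz":0,"roll":0},
    {"dx":-0.076,"dy":-0.212,"dz":0.015,"roll":0},
    {"dx":-0.076,"dy":-0.212,"dz":0.04,"roll":0},
    {"dx":-0.076,"dy":-0.212,"dz":0.07,"roll":0},
    {"dx":-0.076,"dy":-0.212,"dz":0.1,"roll":0},
    {"dx":-0.076,"dy":-0.212,"dz":0.12,"roll":0},
    {"dx":-0.076,"dy":-0.212,"dz":0.13,"roll":0},
  ],
)

```text
time_s: 18.1
ee_pos: [459.5, 344.1, 109.1]
tool_rot: [3.138, 0.003, -0.007]
ft_force: [-1.0, -0.7, -0.4]
opening: 49.1
grip_force: 46.7
```

>>> carry_out(
  moves=[
    {"dx":0,"dy":0,"dz":0,"roll":0},
    {"dx":0,"dy":0,"dz":0,"roll":0},
    {"dx":0,"dy":0,"dz":0,"roll":0},
  ],
)

```text
time_s: 18.35
ee_pos: [462.0, 346.6, 113.9]
tool_rot: [-3.14, -0.003, -0.003]
ft_force: [0.2, 0.8, 0.4]
opening: 48.7
grip_force: 46.7
```

```bash
python3 - <<'E'
from h import *
s=readout.get_state(); p=s["ee_pos"]; print(p,s["opening"],s["grip_force"],s["time_s"])
x,y,z=p
look("vl2",[464,348,40],half=45,s=4,marks=[circ(464.5,348.4,1,44),circ(x,y,z-72,23)])
E
```

```text
[462.03234493 346.58248195 113.93572225] 48.7091085971176 46.661657094955444 18.35
```

View pics/vl2.png

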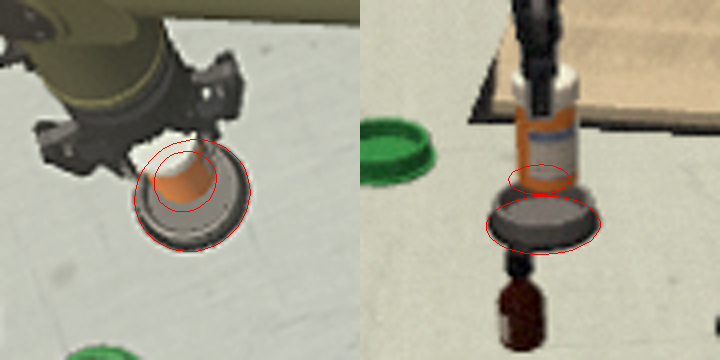

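The vial bottom is within about 3 mm of the cup centre in both views. Lower and release.

>>> carry_out(
  moves=[
    {"dx":-0.001,"dy":0,"dz":0.01,"roll":0},
    {"dx":-0.001,"dy":0,"dz":0.02,"roll":0},
    {"dx":-0.001,"dy":0,"dz":0.028,"roll":0},
    {"dx":-0.001,"dy":0,"dz":0.033,"roll":0},
    {"dx":-0.001,"dy":0,"dz":0.035,"roll":0},
    {"dx":-0.001,"dy":0,"dz":0.035,"roll":0},
    {"dx":-0.001,"dy":0,"dz":0.035,"roll":0},
  ],
)

```text
time_s: 19.03
ee_pos: [460.0, 345.3, 77.5]
tool_rot: [3.14, 0.003, -0.001]
ft_force: [-1.9, -3.0, 7.6]
opening: 49.0
grip_force: 47.3
```

>>> carry_out(
  moves=[
    {"dx":0,"dy":0,"dz":0,"roll":0},
    {"dx":0,"dy":0,"dz":0,"roll":0},
    {"dx":0,"dy":0,"dz":0,"roll":0},
    {"dx":0,"dy":0,"dz":0,"roll":0},
    {"dx":0,"dy":0,"dz":-0.01,"roll":0},
    {"dx":0,"dy":0,"dz":-0.03,"roll":0},
    {"dx":0,"dy":0,"dz":-0.06,"roll":0},
    {"dx":0,"dy":0,"dz":-0.1,"roll":0},
    {"dx":0,"dy":0,"dz":-0.13,"roll":0},
    {"dx":0,"dy":0,"dz":-0.15,"roll":0},
    {"dx":0,"dy":0,"dz":-0.16,"roll":0},
    {"dx":0,"dy":0,"dz":-0.16,"roll":0},
  ],
  claw=0.075,
)

```text
time_s: 20.03
ee_pos: [461.1, 346.9, 240.1]
tool_rot: [-3.139, -0.003, -0.006]
ft_force: [-0.4, -0.2, 0.0]
opening: 74.9
grip_force: 0.0
```

```bash
python3 - <<'E'
from fit import *
for n in("top","side"):
    im=optics.read_camera(n); cv2.imwrite(f"pics/{n}_raw3.png",im)
    for k,x,y,c in(("vs top+bottom",444,54,[(50,16.5),(1,14)]),("vs top",444,54,[(50,16.5)]),("vs cap",444,54,[(50,16.5),(34,16.5)]),("vl",464,347,[(92,25)]),("vm",615,186,[(75,21)])): print(n,k,fit(n,im,x,y,c,6))
    # white cap blob of the small vial
    u,v=proj(n,[[444,54,47]])[0].round().astype(int); hsv=cv2.cvtColor(im,cv2.COLOR_BGR2HSV)[v-14:v+18,u-14:u+14]
    org=(hsv[...,1]>110)&(hsv[...,0]<20); ys,xs=np.nonzero(org); print(n,"orange px",org.sum(),xs.min()+u-14,xs.max()+u-14,ys.min()+v-14,ys.max()+v-14, "axis pts",proj(n,[[444,54,0],[444,54,34],[444,54,50]]).round(1).tolist())
E
```

```text
top vs top+bottom (array([445.3,  54.6]), np.float64(65.8))
top vs top (array([447.2,  55.7]), np.float64(35.6))
top vs cap (array([450.9,  53. ]), np.float64(64.4))
top vl (array([463.9, 345.3]), np.float64(50.6))
top vm (array([622.2, 179.9]), np.float64(2.5))Traceback (most recent call last):
  File "<stdin>", line 7, in <module>
    return umr_minimum(a, axis, None, out, keepdims, initial, where)
ValueError: zero-size array to reduction operation minimum which has no identity
```

>>> carry_out(
  moves=[
    {"dx":-0.002,"dy":0.04,"dz":0,"roll":0},
    {"dx":-0.004,"dy":0.08,"dz":0,"roll":0},
    {"dx":-0.006,"dy":0.12,"dz":0,"roll":0},
    {"dx":-0.008,"dy":0.16,"dz":0,"roll":0},
    {"dx":-0.01,"dy":0.2,"dz":0,"roll":0},
    {"dx":-0.012,"dy":0.24,"dz":0,"roll":0},
    {"dx":-0.014,"dy":0.275,"dz":0,"roll":0},
    {"dx":-0.016,"dy":0.292,"dz":0.02,"roll":0},
    {"dx":-0.016,"dy":0.292,"dz":0.05,"roll":0},
    {"dx":-0.016,"dy":0.292,"dz":0.085,"roll":0},
    {"dx":-0.016,"dy":0.292,"dz":0.12,"roll":0},
    {"dx":-0.016,"dy":0.292,"dz":0.147,"roll":0},
  ],
  claw=0.07,
)

```text
time_s: 21.08
ee_pos: [441.8, 53.1, 86.2]
tool_rot: [3.142, 0.002, -0.008]
ft_force: [-0.1, -0.3, 1.3]
opening: 70.2
grip_force: 0.0
```

>>> carry_out(
  moves=[
    {"dx":0,"dy":0,"dz":0,"roll":0},
    {"dx":0,"dy":0,"dz":0,"roll":0},
    {"dx":0,"dy":0,"dz":0,"roll":0},
  ],
)

```text
time_s: 21.33
ee_pos: [445.1, 54.0, 90.9]
tool_rot: [-3.141, -0.003, -0.0]
ft_force: [0.4, 0.3, 0.5]
opening: 70.2
grip_force: 0.0
```

```bash
python3 - <<'E'
from h import *
s=readout.get_state(); p=s["ee_pos"]; print(p,s["opening"],s["time_s"])
x,y,z=p
look("vs1",[460,30,40],half=70,s=2.8,marks=[circ(445.5,55,50,16.5),[[x,y,z-11],[x,y,50]]])
E
```

```text
[445.12741548  53.97925743  90.89643202] 70.17568704671874 21.3333
```

View pics/vs1.png

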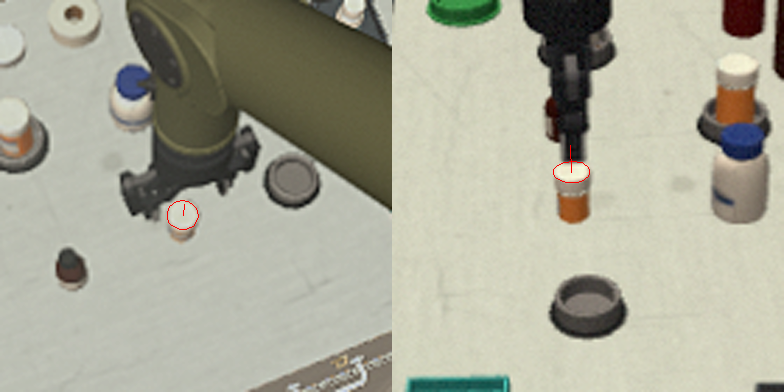

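The red ring sits on the small cap at (183,214), and the fingers are centred over it in both views. Descend and grip the cap.

>>> carry_out(
  moves=[
    {"dx":0,"dy":0,"dz":0.015,"roll":0},
    {"dx":0,"dy":0,"dz":0.03,"roll":0},
    {"dx":0,"dy":0,"dz":0.043,"roll":0},
    {"dx":0,"dy":0,"dz":0.052,"roll":0},
    {"dx":0,"dy":0,"dz":0.057,"roll":0},
    {"dx":0,"dy":0,"dz":0.057,"roll":0},
    {"dx":0,"dy":0,"dz":0.057,"roll":0},
  ],
)

```text
time_s: 22.02
ee_pos: [445.3, 53.9, 33.9]
tool_rot: [3.142, 0.003, 0.001]
ft_force: [0.2, -1.3, -0.8]
opening: 70.0
grip_force: 0.0
```

>>> carry_out(
  moves=[
    {"dx":0,"dy":0,"dz":0,"roll":0},
    {"dx":0,"dy":0,"dz":0,"roll":0},
    {"dx":0,"dy":0,"dz":0,"roll":0},
    {"dx":0,"dy":0,"dz":0,"roll":0},
    {"dx":0,"dy":0,"dz":0,"roll":0},
    {"dx":0,"dy":0,"dz":0,"roll":0},
    {"dx":0,"dy":0,"dz":0,"roll":0},
  ],
  claw=0.022,
  squeeze=40,
)

```text
time_s: 22.6
ee_pos: [445.5, 53.8, 33.9]
tool_rot: [3.141, 0.003, 0.002]
ft_force: [0.2, -0.1, 5.4]
opening: 32.1
grip_force: 39.4
```

>>> carry_out(
  moves=[
    {"dx":0,"dy":0,"dz":-0.01,"roll":0},
    {"dx":0,"dy":0,"dz":-0.03,"roll":0},
    {"dx":0,"dy":0,"dz":-0.055,"roll":0},
    {"dx":0,"dy":0.01,"dz":-0.08,"roll":0},
    {"dx":0.001,"dy":0.03,"dz":-0.08,"roll":0},
    {"dx":0.003,"dy":0.06,"dz":-0.08,"roll":0},
    {"dx":0.004,"dy":0.09,"dz":-0.08,"roll":0},
    {"dx":0.005,"dy":0.115,"dz":-0.08,"roll":0},
    {"dx":0.006,"dy":0.132,"dz":-0.075,"roll":0},
    {"dx":0.006,"dy":0.138,"dz":-0.06,"roll":0},
    {"dx":0.006,"dy":0.138,"dz":-0.045,"roll":0},
    {"dx":0.006,"dy":0.138,"dz":-0.035,"roll":0},
  ],
)

```text
time_s: 23.6
ee_pos: [450.1, -84.7, 67.4]
tool_rot: [-3.141, -0.0, 0.002]
ft_force: [-0.7, 1.0, -0.7]
opening: 31.9
grip_force: 39.7
```

>>> carry_out(
  moves=[
    {"dx":0,"dy":0,"dz":0,"roll":0},
    {"dx":0,"dy":0,"dz":0,"roll":0},
    {"dx":0,"dy":0,"dz":0,"roll":0},
  ],
)

```text
time_s: 23.85
ee_pos: [451.5, -83.8, 69.0]
tool_rot: [3.141, 0.004, 0.001]
ft_force: [-0.3, -0.3, 0.2]
opening: 32.2
grip_force: 39.7
```

```bash
python3 - <<'E'
from h import *
s=readout.get_state(); p=s["ee_pos"]; print(p,s["opening"],s["grip_force"],s["time_s"])
# orange body axis columns in the side view against the cup's
im=optics.read_camera("side"); cv2.imwrite("pics/side_raw4.png",im); hsv=cv2.cvtColor(im,cv2.COLOR_BGR2HSV)
u,v=proj("side",[[451,-84,35]])[0].astype(int)
m=(hsv[...,1]>110)&(hsv[...,0]<22)
ys,xs=np.nonzero(m[v-20:v+15,u-20:u+20]); print("side orange cols",xs.min()+u-20,xs.max()+u-20,np.median(xs)+u-20,"rows",ys.min()+v-20,ys.max()+v-20,"pred",proj("side",[[451,-84,30],[455,-84,30]]).round(1).tolist())
E
```

```text
[451.51683855 -83.77584296  68.9803068 ] 32.23443633121569 39.72540557384491 23.85
side orange cols 233 244 238.5 rows 234 254 pred [[238.3, 253.4], [240.0, 253.3]]
```

The vial's axis is at column 238.5 in the side view, against 238.3 predicted for the cup. Lower and release.

>>> carry_out(
  moves=[
    {"dx":0,"dy":0,"dz":0.01,"roll":0},
    {"dx":0,"dy":0,"dz":0.018,"roll":0},
    {"dx":0,"dy":0,"dz":0.025,"roll":0},
    {"dx":0,"dy":0,"dz":0.029,"roll":0},
    {"dx":0,"dy":0,"dz":0.031,"roll":0},
    {"dx":0,"dy":0,"dz":0.031,"roll":0},
    {"dx":0,"dy":0,"dz":0.031,"roll":0},
  ],
)

```text
time_s: 24.48
ee_pos: [451.1, -83.9, 37.9]
tool_rot: [3.141, 0.003, -0.001]
ft_force: [-3.1, 0.0, 10.7]
opening: 31.8
grip_force: 40.6
```

>>> carry_out(
  moves=[
    {"dx":0,"dy":0,"dz":0,"roll":0},
    {"dx":0,"dy":0,"dz":0,"roll":0},
    {"dx":0,"dy":0,"dz":0,"roll":0},
    {"dx":0,"dy":0,"dz":0,"roll":0},
    {"dx":0,"dy":0,"dz":-0.01,"roll":0},
    {"dx":0,"dy":0,"dz":-0.03,"roll":0},
    {"dx":0,"dy":0,"dz":-0.06,"roll":0},
    {"dx":0,"dy":0,"dz":-0.1,"roll":0},
    {"dx":0,"dy":0,"dz":-0.14,"roll":0},
    {"dx":0,"dy":0,"dz":-0.18,"roll":0},
    {"dx":0,"dy":0,"dz":-0.2,"roll":0},
    {"dx":0,"dy":0,"dz":-0.2,"roll":0},
  ],
  claw=0.055,
)

```text
time_s: 25.48
ee_pos: [454.0, -84.5, 243.4]
tool_rot: [3.138, 0.003, 0.015]
ft_force: [0.3, -0.4, 0.5]
opening: 55.0
grip_force: 0.0
```

>>> carry_out(
  moves=[
    {"dx":0.1,"dy":0.3,"dz":-0.03,"roll":0},
    {"dx":0.1,"dy":0.3,"dz":-0.03,"roll":0},
    {"dx":0.1,"dy":0.3,"dz":-0.03,"roll":0},
    {"dx":0.1,"dy":0.3,"dz":-0.03,"roll":0},
    {"dx":0.1,"dy":0.3,"dz":-0.03,"roll":0},
    {"dx":0.1,"dy":0.3,"dz":-0.03,"roll":0},
    {"dx":0.1,"dy":0.3,"dz":-0.03,"roll":0},
    {"dx":0.1,"dy":0.3,"dz":-0.03,"roll":0},
    {"dx":0.1,"dy":0.3,"dz":-0.03,"roll":0},
    {"dx":0.1,"dy":0.3,"dz":-0.03,"roll":0},
  ],
)

```text
time_s: 26.32
ee_pos: [550.9, -385.3, 265.6]
tool_rot: [-3.139, 0.001, 0.003]
ft_force: [0.4, 1.1, -0.2]
opening: 54.5
grip_force: 0.0
```

```bash
python3 - <<'E'
from h import *
out=[]
for n,(x0,y0) in(("top",(170,100)),("side",(185,145))):
    im=optics.read_camera(n); out.append(cv2.resize(im[y0:y0+160,x0:x0+195],None,fx=2.05,fy=2.6,interpolation=cv2.INTER_CUBIC))
cv2.imwrite("pics/final.png",cv2.convertScaleAbs(np.hstack(out),alpha=1.3)); print(readout.get_state()["time_s"])
E
```

```text
26.4167
```

View pics/final.png

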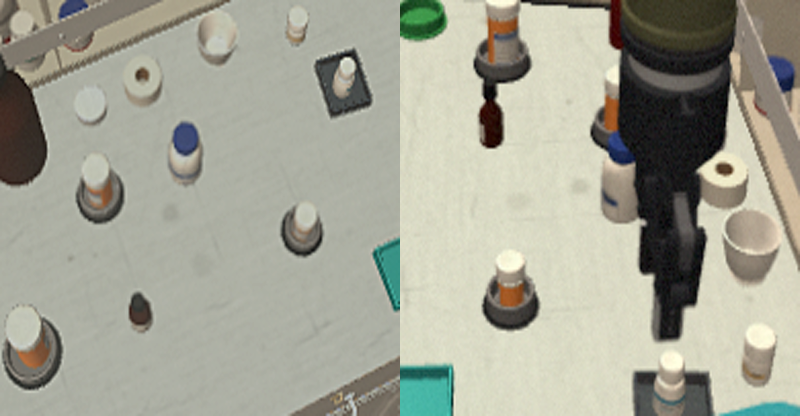

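The three vials stand upright in their cups at top px (98,180), (30,340) and (303,220). The white bottle is in the dark dish at (344,78), the bystanders haven't moved, and the gripper is clear. Handing in.

```bash
python3 -c "
from workcell import manip
print(manip.finish_job())"
```

```text
the job is handed in; nothing more can be done
None
```

The job is handed in at about 26 s of the 96 s allowed: the final pictures show the white bottle upright in the steel dish, each vial upright in the cup of its size and the bystanders in place, but the hand-in returned no verdict.

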